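# Make up the cruet carrier for the table

## Task

Make up the wooden cruet carrier for the table: the salt shaker belongs in the deep wide pot, the mustard jar in the low wide pot, the slim spice jar in the narrow pot, and the stoppered glass cruet on the flat drip saucer. Each must stand upright on the bottom of its holder; carry them upright and set them down gently, without dropping them. Leave the small tin and the tall black-lidded jar standing where they are.

Things in the scene. Friction and masses are not known exactly. Their poses are not given: they have to be found in the camera images.
- salt: salt shaker: light plastic body 63 mm across with a round blue cap 67 mm across, 136 mm high (cap side from 104 to 132 mm above the underside, upright; grip there). About 0.4 kg. Origin: centre of the underside, z up along its axis. Loose.
- mustard: mustard jar: squat glass jar of pale mustard, body 72 mm across, 102 mm high, with a grey round lid 66 mm across at 91 to 102 mm above the underside (the jar is 68 mm across just below the lid and can be gripped there with the lid). About 0.5 kg. Origin: centre of the underside, z up along its axis. Loose.
- spice: slim glass spice jar, 44 mm across, 109 mm high, plain round lid 44 mm across from 88 to 109 mm above the underside. About 0.11 kg. Origin: centre of the underside, z up along its axis. Loose.
- oil_cruet: small clear glass cruet, a round-bellied flask 75 mm across and 107 mm high; its neck and stopper, about 24 mm across, stand from 80 to 107 mm above the underside (grip there, the belly flares out below). About 0.19 kg. Origin: centre of the underside, z up along its axis. Loose.
- tin: small food tin with a printed label, 57 mm across and only 72 mm high, metal top; does not belong in the carrier, stays where it stands. Origin: centre of the underside, z up along its axis. Loose.
- sugar: tall light-grey ribbed plastic jar with a black lid, 72 mm across, 195 mm high; does not belong in the carrier, stays where it stands. Origin: centre of the underside, z up along its axis. Loose.
- deep_pot: deep wide white pot for the salt shaker: round, bore 80 mm, outside 90 mm, 70 mm high, bottom 5 mm thick. Fixed; stands in any of the four cells (108 mm apart) of a square wooden carrier, 230 mm wide, walls 34 mm high. Origin: centre of its underside, 8 mm above the worktop, z up; its x and y axes run along the carrier's walls, towards the neighbouring holders.
- low_pot: low wide white pot for the mustard jar: round, bore 84 mm, outside 94 mm, 32 mm high, bottom 5 mm thick. Fixed; stands in any of the four cells (108 mm apart) of a square wooden carrier, 230 mm wide, walls 34 mm high. Origin: centre of its underside, 8 mm above the worktop, z up; its x and y axes run along the carrier's walls, towards the neighbouring holders.
- narrow_pot: narrow white pot for the slim spice jar: round, bore 62 mm, outside 72 mm, 50 mm high, bottom 5 mm thick. Fixed; stands in any of the four cells (108 mm apart) of a square wooden carrier, 230 mm wide, walls 34 mm high. Origin: centre of its underside, 8 mm above the worktop, z up; its x and y axes run along the carrier's walls, towards the neighbouring holders.
- saucer: flat white drip saucer for the glass cruet: 85 mm inside at the bottom, 92 at the rim (99 outside), 12 mm high, bottom 5 mm thick. Fixed; stands in any of the four cells (108 mm apart) of a square wooden carrier, 230 mm wide, walls 34 mm high. Origin: centre of its underside, 8 mm above the worktop, z up; its x and y axes run along the carrier's walls, towards the neighbouring holders.
Mind the look-alikes: they are no part of the job. There is more than one size of the sugar; the one meant has the size given above.

How it is judged (in metres and radians):
At the end, for the whole second after the job is handed in: Each of the four within 12 mm of its own holder's centre, standing on its bottom (underside less than 10 mm above the holder's underside), within 0.1 rad of upright, at rest; small tin and tall black-lidded jar upright, within 30 mm of where they stood (horizontal distance between salt and deep_pot below 0.012 m and z of salt in the frame of deep_pot between 0 and 0.01 m and angle between each of salt, mustard, spice, oil_cruet, tin, sugar's own z axis and vertical below 0.1 rad and linear speed of each of salt, mustard, spice, oil_cruet, tin, sugar below 0.02 m/s and angular speed of each of salt, mustard, spice, oil_cruet below 0.2 rad/s and horizontal distance between mustard and low_pot below 0.012 m and z of mustard in the frame of low_pot between 0 and 0.01 m and horizontal distance between spice and narrow_pot below 0.012 m and z of spice in the frame of narrow_pot between 0 and 0.01 m and horizontal distance between oil_cruet and saucer below 0.012 m and z of oil_cruet in the frame of saucer between 0 and 0.01 m and distance of each of tin, sugar from where it was at the start of the episode below 0.03 m); the robot touches nothing.
It fails at once if one of the things or jars was tipped over (angle between any of salt, mustard, spice, oil_cruet, sugar, tin's own z axis and vertical above 0.6 rad).
It fails at once if the small tin or the tall jar was pushed away from where it stood (distance of any of tin, sugar from where it was at the start of the episode above 0.05 m).
It fails at once if a thing was slammed into its holder (contact force between salt and deep_pot above 60 N or contact force between mustard and low_pot above 60 N or contact force between spice and narrow_pot above 60 N or contact force between oil_cruet and saucer above 60 N).
It fails at once if a thing was let go over its holder, more than 20 mm above the holder's bottom ((contact force between the fingers and salt below 0.05 N and z of salt in the frame of deep_pot above 0.025 m and horizontal distance between salt and deep_pot below 0.04 m) or (contact force between the fingers and mustard below 0.05 N and z of mustard in the frame of low_pot above 0.025 m and horizontal distance between mustard and low_pot below 0.04 m) or (contact force between the fingers and spice below 0.05 N and z of spice in the frame of narrow_pot above 0.025 m and horizontal distance between spice and narrow_pot below 0.04 m) or (contact force between the fingers and oil_cruet below 0.05 N and z of oil_cruet in the frame of saucer above 0.025 m and horizontal distance between oil_cruet and saucer below 0.04 m)).
It also fails if it takes over 112 s, if anything falls off the work surface, if the arm or the gripper's body presses on something with over 40 N, if the wrist force passes 120 N, or if a joint passes its speed limit or range.

## Robot

A 7-joint arm with a two-finger parallel gripper is mounted at the origin on a cart in front of the work surface, level with it; the furniture and walls round the work are solid. World frame = base frame: x ahead of the robot, y to its left, z up, the work surface at z = 0. Lengths are in m, angles in degrees, forces in N, time in s.
With the tool pointing down it reaches from about 0.425 to 0.8 m from the base axis. Payload 8.3 kg.
Tool frame: the origin (TCP) lies on the centre line of the jaws, within the pads' length; the fingertips stand ahead of it and the grasp point (between the pads) lies 5 mm behind it (arm.tip_extent is the z of the fingertips in the tool frame, in m); z points along the fingers, y is the line along which they close (so a half turn about z gives the same grasp; the last joint's range is limited). The gripper opens to 85 mm and grips with 20 to 120 N. Pads are 22 mm wide; open, the fingers measure 114 mm over their backs; the gripper's body (76 mm by 85 mm) begins 54 mm behind the grasp point. The pads swing forward as they close: fully open they stand 13 mm farther back than shut.
Start: joints at [-72.588, 21.967, 0.94, 78.501, -0.361, 79.538, -2.664], TCP at [0.224, 0.583, 0.245] pointing down, gripper open.
Joint ranges: [-169.22, 169.22], [-14.56, 117.87], [-87.37, 89.26], [10.42, 133.3], [-82.24, 262.24], [0.94, 117.77], [-172.7, 172.7]. Speed limits (degrees/s): [136.94, 136.94, 172.46, 172.46, 180, 180, 180].

## Interface

Orientations are given as a 3x3 rotation matrix whose columns are the frame's x, y, z axes.
In Python, from plant import arm gives the robot as it stands.
- The arm moves only by the shell command python3 -m handwheel 'ROWS' [FORCE]. ROWS is a JSON object with one list for each field, all of the same length, 1 to 10, a row being the entries at one place: finger_gap (the finger opening in m), x, y, z (the shift in m), rx, ry, rz (a rotation vector in degrees); each row is the pose to reach, as a shift and turn from the pose commanded when the command began, along the tool's axes at that moment; what a row does not reach only later rows make up. A row lasts 1/12 s, in which the tool goes at most 0.0417 m and 7.16 degrees, less where a joint would pass 70% of its speed; a pose out of reach is approached as far as the arm can. The fingers move at their own pace and stop on an object; FORCE is the grip in N (left out, the last holds). Time passes only in rows, so rows that do not move let the fingers close. It prints the time, the measured TCP pose, the force, the opening and the grip force at its end. Input that does not fit is refused with a message, and nothing moves.
- arm.state(): the state, without advancing time (a new reading comes with each control period).
- arm.snapshot(name): name is "side" or "top"; returns a dict with "image" (400x640x3 uint8, blue, green, red), "vfov" (degrees; the focal length in pixels is half the picture's height over the tangent of half this angle, whatever the lens; pixels are square), "cx", "cy" (the principal point, pixels), "origin" and "attitude" of the camera in the world. Camera axes: x right, y up, looking along -z (the intrinsics and any distortion apply to the point x, -y, -z); pixel columns grow to the right and rows downward; lengths in m; the calibration is good to about 2 mm. A picture is of the moment at which its call begins. There is no depth.
- arm.finish_job(): hands the job in; it is judged then, once.
Trained networks look in a picture, given as the dict that the camera call returned (one of the last four; its "shot" number tells which), for a name from the list of things; names that differ only in an ending like _2 or _b are one class to them, and where a whole thing is asked for, a point or a joint stands for the part that bears it (a point fixed in the world has none). Each returns a list of dicts, best first, with "score" (0 to 1); they miss things now and then, are a little off and sometimes report something else, mostly with a low value. They report only what shows in the picture. A call takes as long as a camera call. They do not tell look-alikes from the thing itself.
- arm.recognise(picture, target): "location" ([x, y, z] in m, in the coordinates of the camera as it stood for that picture, good to about 4 mm: the middle of the surface that is visible of it).
The state is a dict: "clock": time; "joints": joint angles; "qd": joint speeds; "effort": joint torques, N m; "ee_pos": TCP position; "eef_rot": TCP orientation; "force": force on the tool from outside, world axes, zero at the start; "torque": the same for the moment, N m; "opening": finger opening in m; "grasp_force": force on a finger pad.
Only numpy, scipy, OpenCV 4.12 (cv2) and the standard library are available. Lean on these libraries where they do the work, as an engineer would, in place of code of your own. Each camera call takes 0.05 s, during which the arm holds its last target. There are 200 camera calls.

## Working session

There is one attempt and no reset: what is moved stays moved. The work goes in short steps, Python scripts to look and compute and a shell command to move; the robot and the scene stay as the last step left them, time stands still between calls to the robot, and variables do not carry over. Pictures are saved under pics/ and viewed, at most 14 in all, crops included, and the job is handed in when it is done.

```bash
ls; mkdir -p pics
cat > h.py <<'E'
import numpy as np, cv2
from plant import arm
def foc(p): return p["image"].shape[0]/2/np.tan(np.radians(p["vfov"])/2)
def toworld(p,l): return np.array(p["origin"])+np.array(p["attitude"])@np.array(l)
def px(p,w):
    c=np.array(p["attitude"]).T@(np.array(w)-np.array(p["origin"])); f=foc(p)
    return p["cx"]+f*c[0]/-c[2], p["cy"]+f*c[1]/c[2]
def ray(p,u,v):
    f=foc(p); d=np.array(p["attitude"])@np.array([(u-p["cx"])/f,-(v-p["cy"])/f,-1]); return np.array(p["origin"]),d
def atz(p,u,v,z):
    o,d=ray(p,u,v); return o+d*(z-o[2])/d[2]
E
python3 - <<'E'
from h import *
print(arm.tip_extent, arm.state())
for n in("side","top"):
    p=arm.snapshot(n); cv2.imwrite(f"pics/{n}0.png",p["image"]); print(n,{k:v for k,v in p.items() if k!="image"})
    for t in "salt mustard spice oil_cruet tin sugar deep_pot low_pot narrow_pot saucer".split():
        for r in arm.recognise(p,t)[:4]:
            w=toworld(p,r["location"]); print(t,round(r["score"],2),w.round(3),np.round(px(p,w)))
E
```

```text
pics
0.014 {'clock': 0.0, 'joints': array([-72.58764444,  22.01409857,   0.9350681 ,  78.56190116,
        -0.35880692,  79.53698669,  -2.66477598]), 'qd': array([-0.06188577, -0.08121633,  0.05346352,  0.02424836,  0.0075278 ,
       -0.03345111, -0.01052299]), 'effort': array([ 1.00579793e-03, -6.27615380e+01,  8.44741333e-01, -3.71806741e+01,
        1.64863811e-02,  1.42918801e-02, -1.78081709e-06]), 'ee_pos': array([0.22392448, 0.58300184, 0.24428628]), 'eef_rot': array([[-9.33518679e-01,  3.58528191e-01, -6.41976018e-04],
       [ 3.58528763e-01,  9.33516921e-01, -1.81226123e-03],
       [-5.04512666e-05, -1.92194658e-03, -9.99998152e-01]]), 'force': array([-0.51759815,  0.17371644,  0.05881052]), 'torque': array([-0.0031074 , -0.03365904,  0.00958494]), 'grasp_force': 0.0, 'opening': 0.08555126571779388}
side {'vfov': 50.47748752141713, 'cx': 325.9446797649697, 'cy': 193.2207735149787, 'origin': array([0.68426806, 1.01696155, 0.72035911]), 'attitude': array([[-0.99900047, -0.02877625,  0.03420496],
       [ 0.04451506, -0.57101351,  0.81973287],
       [-0.00405735,  0.8204361
[... 818 characters left out ...]
738462]]), 'shot': 2}
salt 0.6 [0.443 0.235 0.131] [261. 274.]
salt 0.35 [0.608 0.211 0.065] [272. 214.]
mustard 0.7 [0.604 0.087 0.098] [317. 211.]
spice 0.69 [0.438 0.089 0.109] [319. 274.]
oil_cruet 0.83 [0.519 0.362 0.056] [218. 250.]
tin 0.72 [0.606 0.21  0.067] [272. 215.]
tin 0.22 [ 0.473 -0.139  0.011] [400. 259.]
sugar 0.81 [ 0.814 -0.027  0.134] [355. 130.]
sugar 0.69 [0.762 0.085 0.194] [314. 143.]
sugar 0.59 [ 0.686 -0.019  0.146] [355. 174.]
deep_pot 0.72 [ 0.458 -0.248  0.018] [440. 262.]
low_pot 0.65 [ 0.471 -0.142  0.012] [402. 259.]
narrow_pot 0.91 [ 0.576 -0.152  0.013] [402. 222.]
narrow_pot 0.36 [0.441 0.238 0.131] [260. 275.]
saucer 0.8 [ 0.558 -0.257  0.009] [439. 226.]
```

View pics/side0.png

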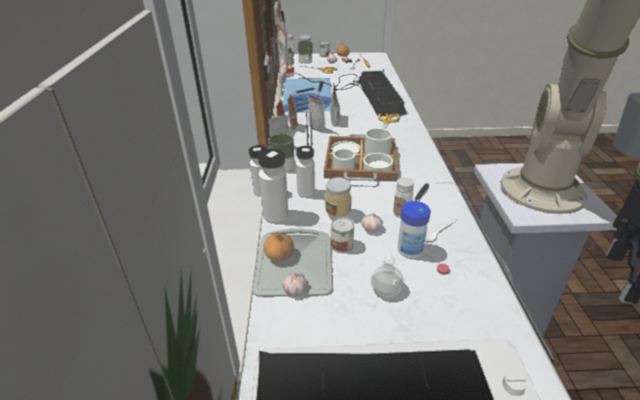

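View pics/top0.png

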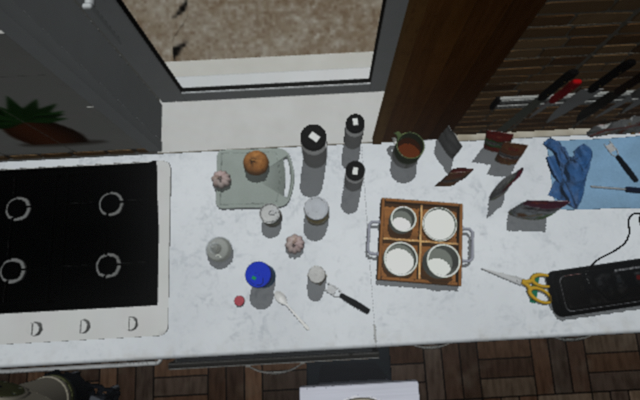

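Run:
```python
from h import *
p=arm.snapshot("top"); im=p["image"]
cv2.imwrite("pics/c1.png",cv2.resize(im[190:295,360:480],None,fx=5,fy=5,interpolation=cv2.INTER_CUBIC))
cv2.imwrite("pics/c2.png",cv2.resize(im[120:300,200:370],None,fx=3.3,fy=3.3,interpolation=cv2.INTER_CUBIC))
s=arm.snapshot("side")
cv2.imwrite("pics/c3.png",cv2.resize(s["image"][120:310,240:470],None,fx=3.1,fy=3.1,interpolation=cv2.INTER_CUBIC))
```

```text
(no output)
```

View pics/c1.png

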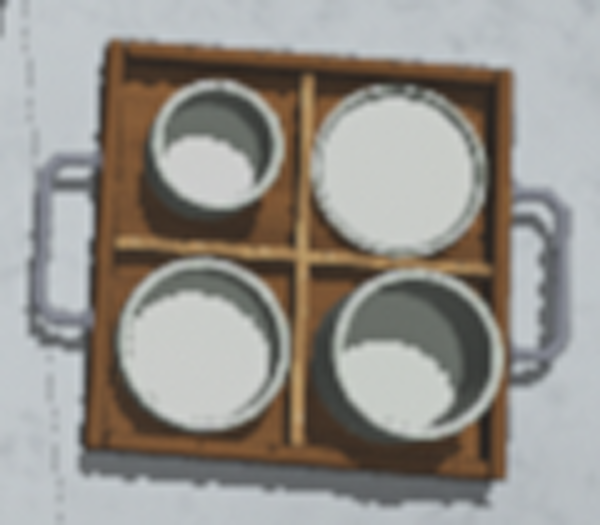

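View pics/c2.png

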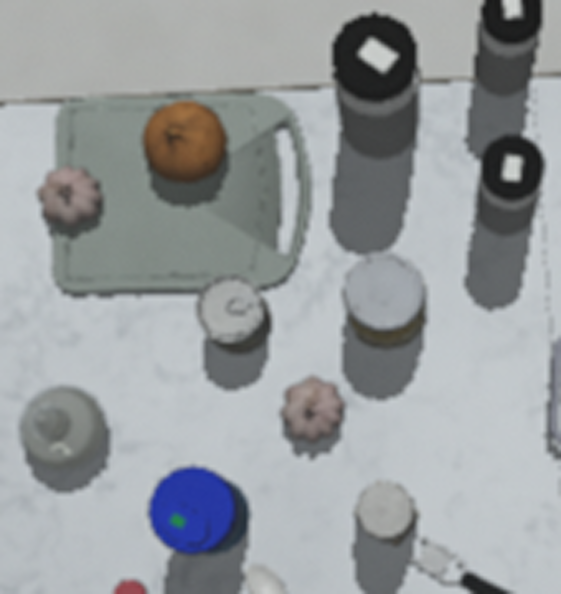

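View pics/c3.png

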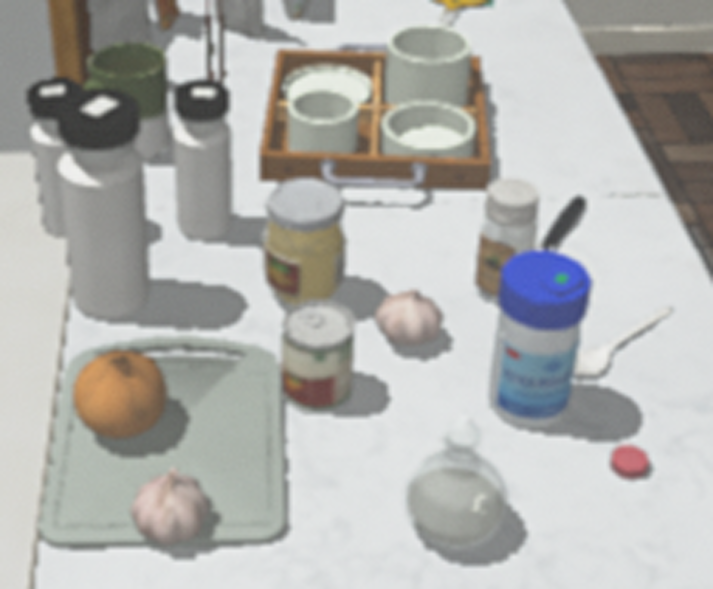

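```bash
cat > m.py <<'E'
from h import *
def tri(p,a,s,b):
    o1,d1=ray(p,*a);o2,d2=ray(s,*b)
    t=np.linalg.lstsq(np.c_[d1,-d2],o2-o1,rcond=None)[0]
    A,B=o1+d1*t[0],o2+d2*t[1]; return (A+B)/2,A-B
p=arm.snapshot("top");s=arm.snapshot("side")
T=lambda x0,y0,k,u,v:(x0+(u+.5)/k-.5,y0+(v+.5)/k-.5)
D=dict(salt=(.136,2,193,509,546,278),mustard=(.102,2,385,294,305,201),spice=(.109,2,386,510,512,192),oil=(.105,2,52,420,462,430),tin=(.072,2,232,311,318.5,324),
 narrow=(.058,1,219,144,323,109),saucer=(.02,1,400,170,330,88),low=(.04,1,204,344,428.5,126),deep=(.078,1,418,353,428,49))
R={}
for k,(z,c,u,v,a,b) in D.items():
    t=T(200,120,3.3,u,v) if c==2 else T(360,190,5,u,v); q=T(240,120,3.1,a,b)
    w,e=tri(p,t,s,q); R[k]=atz(p,*t,z)[:2]
    print(k,"tri",w.round(4),"gap",(np.linalg.norm(e)*1e3).round(1),"top@z",atz(p,*t,z).round(4)[:2],"side@z",atz(s,*q,z).round(4)[:2])
from scipy.optimize import least_squares
N=["narrow","saucer","low","deep"];L=np.array([[1,1],[1,-1],[-1,1],[-1,-1]])*.054
f=lambda x:(x[:2]+L@np.array([[np.cos(x[2]),-np.sin(x[2])],[np.sin(x[2]),np.cos(x[2])]]).T-np.array([R[n] for n in N])).ravel()
r=least_squares(f,[.5,-.2,0]);print(r.x,np.degrees(r.x[2]),(r.fun*1e3).round(1))
print(f(r.x).reshape(-1,2)+np.array([R[n] for n in N]))
E
python3 m.py
```

```text
salt tri [0.4445 0.2434 0.1282] gap 0.4 top@z [0.4442 0.2422] side@z [0.4475 0.2537]
mustard tri [0.6119 0.0878 0.0987] gap 3.1 top@z [0.6097 0.0881] side@z [0.6137 0.0919]
spice tri [0.4376 0.0954 0.1074] gap 1.4 top@z [0.4368 0.0956] side@z [0.4389 0.0976]
oil tri [0.5238 0.3608 0.0888] gap 0.3 top@z [0.522  0.3569] side@z [0.5278 0.3777]
tin tri [0.61   0.2159 0.0681] gap 2.3 top@z [0.6082 0.2156] side@z [0.6115 0.2202]
narrow tri [ 0.5786 -0.1498  0.0527] gap 0.7 top@z [ 0.5781 -0.149 ] side@z [ 0.5791 -0.1404]
saucer tri [ 0.5627 -0.2561  0.0185] gap 2.7 top@z [ 0.5638 -0.2561] side@z [ 0.5618 -0.2526]
low tri [ 0.4712 -0.1343  0.0383] gap 0.5 top@z [ 0.4708 -0.134 ] side@z [ 0.4719 -0.1316]
deep tri [ 0.4578 -0.2432  0.0697] gap 0.7 top@z [ 0.4569 -0.2411] side@z [ 0.461  -0.2272]
[ 0.51740992 -0.19503512 -0.13477932] -7.722286298860649 [ 0.1  0.2 -0.2  0.3  0.4 -0.3 -0.3 -0.2]
[[ 0.57817627 -0.14878092]
 [ 0.56366413 -0.25580146]
 [ 0.47115572 -0.13426878]
 [ 0.45664358 -0.24128933]]
```

Pictures: the four holders are at top-view pixels narrow (404,219), saucer (440,224), low (401,259), deep (444,261). The things to carry are salt (blue cap) (258,274), mustard (317,209), spice (317,274) and cruet (216,247).

Look-alikes: there are three black-lidded jars at (313,138), (354,125) and (354,172). The tall one at (313,138) is the sugar, and all three stay. The tin (270,214) has a grey top like the mustard, but it is smaller and lower. The crops confirm these choices. The carrier fit residual is 0.4 mm.

Next I turn the tool and head for the mustard.

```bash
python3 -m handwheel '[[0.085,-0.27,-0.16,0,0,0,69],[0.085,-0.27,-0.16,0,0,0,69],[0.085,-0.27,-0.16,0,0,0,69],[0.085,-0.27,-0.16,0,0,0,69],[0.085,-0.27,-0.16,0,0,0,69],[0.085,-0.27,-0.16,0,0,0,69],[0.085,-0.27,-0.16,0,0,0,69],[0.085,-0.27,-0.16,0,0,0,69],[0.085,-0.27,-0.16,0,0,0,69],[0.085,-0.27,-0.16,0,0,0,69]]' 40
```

```text
refused: ROWS must be an object with one list for each field. Nothing was moved.
```

The call was refused and nothing moved: it wants an object with one list for each field. Same move again in that form.

```bash
python3 -m handwheel '{"finger_gap": [0.085,0.085,0.085,0.085,0.085,0.085,0.085,0.085,0.085,0.085],"x": [-0.27,-0.27,-0.27,-0.27,-0.27,-0.27,-0.27,-0.27,-0.27,-0.27],"y": [-0.16,-0.16,-0.16,-0.16,-0.16,-0.16,-0.16,-0.16,-0.16,-0.16],"z": [0,0,0,0,0,0,0,0,0,0],"rx": [0,0,0,0,0,0,0,0,0,0],"ry": [0,0,0,0,0,0,0,0,0,0],"rz": [69,69,69,69,69,69,69,69,69,69]}' 40
cat > d.py <<'E'
import sys
from plant import arm
s=arm.state();w=[float(a) for a in sys.argv[1:4]]
import numpy as np
print("tool d",(s["eef_rot"].T@(np.array(w)-s["ee_pos"])).round(4),"yaw/tilt",s["eef_rot"].round(3).tolist(),"t",s["clock"])
E
python3 d.py .611 .088 .24
```

```text
clock: 2.13
ee_pos: [0.4204, 0.3351, 0.2457]
eef_rot: [[0.012, 1.0, 0.001], [1.0, -0.012, 0.0], [0.0, 0.001, -1.0]]
force: [-0.4, 1.1, 0.6]
opening: 0.0851
grasp_force: 0.0
tool d [-0.2448  0.1935  0.0057] yaw/tilt [[0.012, 1.0, 0.001], [1.0, -0.012, 0.0], [0.0, 0.001, -1.0]] t 2.1333
```

```bash
python3 -m handwheel '{"finger_gap": [0.085,0.085,0.085,0.085,0.085,0.085,0.085,0.085,0.085,0.085],"x": [-0.245,-0.245,-0.245,-0.245,-0.245,-0.245,-0.245,-0.245,-0.245,-0.245],"y": [0.1935,0.1935,0.1935,0.1935,0.1935,0.1935,0.1935,0.1935,0.1935,0.1935],"z": [0,0,0,0,0,0,0,0,0,0],"rx": [0,0,0,0,0,0,0,0,0,0],"ry": [0,0,0,0,0,0,0,0,0,0],"rz": [0,0,0,0,0,0,0,0,0,0]}' 
python3 d.py .611 .088 .085
python3 - <<'E'
from h import *
s=arm.snapshot("side");cv2.imwrite("pics/s1.png",cv2.resize(s["image"][80:260,250:420],None,fx=3.3,fy=3.3,interpolation=cv2.INTER_CUBIC))
E
```

```text
clock: 2.97
ee_pos: [0.6127, 0.0903, 0.245]
eef_rot: [[0.004, 1.0, -0.0], [1.0, -0.004, -0.001], [-0.001, -0.0, -1.0]]
force: [-0.6, -0.1, 0.2]
opening: 0.085
grasp_force: 0.0
tool d [-0.0022 -0.0017  0.16  ] yaw/tilt [[0.004, 1.0, -0.0], [1.0, -0.004, -0.001], [-0.001, -0.0, -1.0]] t 2.9667
```

View pics/s1.png

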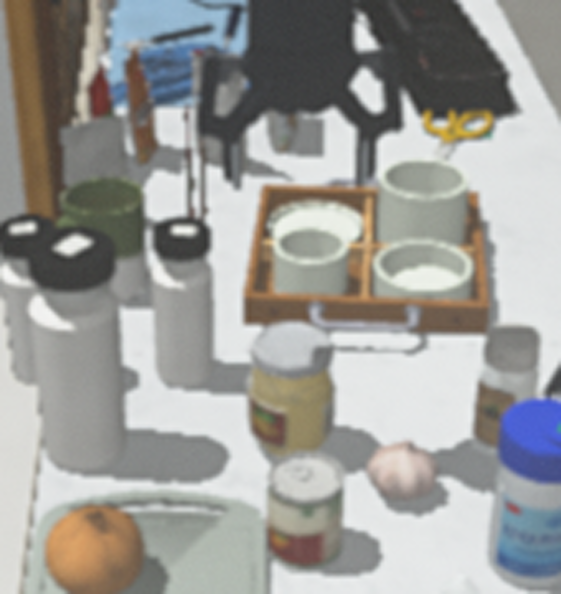

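Side view shows the gripper over the mustard: fingertips at about (320,136) and (360,136), lid at (338,184). I check the calibration against the tips.

Run:
```python
from h import *
s=arm.snapshot("side");e=arm.state()["ee_pos"]
for z in(.231,.236,.24): print(z,px(s,[e[0],e[1],z]),px(s,[e[0]+.0425,e[1],z]))
print(px(s,[.611,.088,.102]),"seen lid",(240+305/3.1,120+201/3.1))
```

```text
0.231 (np.float64(339.52581478696624), np.float64(140.99712826576774)) (np.float64(322.18752475153696), np.float64(141.42395485888125))
0.236 (np.float64(339.55496927538707), np.float64(139.1737753730125)) (np.float64(322.16883082427637), np.float64(139.59921979284047))
0.24 (np.float64(339.57840891755717), np.float64(137.70783507802287)) (np.float64(322.1538011652613), np.float64(138.13215803245942))
(np.float64(338.9861330515504), np.float64(183.64067923948778)) seen lid (338.38709677419354, 184.83870967741936)
```

```bash
python3 -m handwheel '{"finger_gap": [0.085,0.085,0.085,0.085,0.085],"x": [0,0,0,0,0],"y": [0,0,0,0,0],"z": [0.03,0.06,0.09,0.11,0.11],"rx": [0,0,0,0,0],"ry": [0,0,0,0,0],"rz": [0,0,0,0,0]}' ; python3 d.py .612 .088 .080
```

```text
clock: 3.48
ee_pos: [0.6086, 0.0944, 0.1304]
eef_rot: [[-0.003, 1.0, -0.008], [1.0, 0.003, -0.001], [-0.001, -0.008, -1.0]]
force: [-0.5, -0.2, -0.7]
opening: 0.0853
grasp_force: 0.0
tool d [-0.0064  0.0038  0.0504] yaw/tilt [[-0.003, 1.0, -0.008], [1.0, 0.003, -0.001], [-0.001, -0.008, -1.0]] t 3.4833
```

```bash
python3 -m handwheel '{"finger_gap": [0.085,0.085,0.085,0.085],"x": [-0.003,-0.003,-0.003,-0.003],"y": [0.001,0.001,0.001,0.001],"z": [0,0,0,0],"rx": [0,0,0,0],"ry": [0,0,0,0],"rz": [0,0,0,0]}' ; python3 d.py .612 .088 .080
```

```text
clock: 3.82
ee_pos: [0.6142, 0.0894, 0.1373]
eef_rot: [[0.0, 1.0, 0.003], [1.0, -0.0, 0.001], [0.001, 0.003, -1.0]]
force: [0.4, -0.1, 1.0]
opening: 0.0849
grasp_force: 0.0
tool d [-0.0015 -0.0024  0.0572] yaw/tilt [[0.0, 1.0, 0.003], [1.0, -0.0, 0.001], [0.001, 0.003, -1.0]] t 3.8167
```

```bash
python3 -m handwheel '{"finger_gap": [0.085,0.085,0.085,0.085,0.085,0.085,0.085,0.085,0.085,0.085],"x": [-0.001,-0.001,-0.001,-0.001,-0.001,-0.001,-0.001,-0.001,-0.001,-0.001],"y": [-0.002,-0.002,-0.002,-0.002,-0.002,-0.002,-0.002,-0.002,-0.002,-0.002],"z": [0.01,0.02,0.03,0.04,0.048,0.054,0.056,0.056,0.056,0.056],"rx": [0,0,0,0,0,0,0,0,0,0],"ry": [0,0,0,0,0,0,0,0,0,0],"rz": [0,0,0,0,0,0,0,0,0,0]}' ; python3 d.py .612 .088 .080
```

```text
clock: 4.65
ee_pos: [0.6116, 0.0882, 0.0798]
eef_rot: [[0.0, 1.0, 0.001], [1.0, -0.0, 0.0], [0.0, 0.001, -1.0]]
force: [-0.8, -1.0, 0.8]
opening: 0.0852
grasp_force: 0.0
tool d [-0.0002  0.0004 -0.0002] yaw/tilt [[0.0, 1.0, 0.001], [1.0, -0.0, 0.0], [0.0, 0.001, -1.0]] t 4.65
```

Close and lift (0.5 kg, 40 N).

```bash
python3 -m handwheel '{"finger_gap": [0.05,0.05,0.05,0.05,0.05,0.05,0.05,0.05],"x": [0,0,0,0,0,0,0,0],"y": [0,0,0,0,0,0,0,0],"z": [0,0,0,0,0,0,0,0],"rx": [0,0,0,0,0,0,0,0],"ry": [0,0,0,0,0,0,0,0],"rz": [0,0,0,0,0,0,0,0]}' 45
python3 -m handwheel '{"finger_gap": [0.05,0.05,0.05,0.05,0.05,0.05,0.05,0.05,0.05,0.05],"x": [0,0,0,0,0,0,0,0,0,0],"y": [0,0,0,0,0,0,0,0,0,0],"z": [-0.005,-0.015,-0.03,-0.05,-0.07,-0.09,-0.1,-0.105,-0.105,-0.105],"rx": [0,0,0,0,0,0,0,0,0,0],"ry": [0,0,0,0,0,0,0,0,0,0],"rz": [0,0,0,0,0,0,0,0,0,0]}'; python3 d.py .4715 -.134 .19
```

```text
clock: 5.32
ee_pos: [0.6129, 0.0883, 0.081]
eef_rot: [[0.0, 1.0, 0.004], [1.0, -0.0, 0.001], [0.001, 0.004, -1.0]]
force: [2.7, -0.5, 5.7]
opening: 0.0649
grasp_force: 48.7
clock: 6.15
ee_pos: [0.6105, 0.0882, 0.1832]
eef_rot: [[0.0, 1.0, -0.002], [1.0, -0.0, -0.0], [-0.0, -0.002, -1.0]]
force: [0.2, 0.3, -6.6]
opening: 0.0649
grasp_force: 51.2
tool d [-0.2223 -0.139  -0.0065] yaw/tilt [[0.0, 1.0, -0.002], [1.0, -0.0, -0.0], [-0.0, -0.002, -1.0]] t 6.15
```

```bash
python3 -m handwheel '{"finger_gap": [0.05,0.05,0.05,0.05,0.05,0.05,0.05,0.05,0.05,0.05],"x": [-0.01,-0.034,-0.066,-0.1,-0.134,-0.166,-0.194,-0.212,-0.222,-0.222],"y": [-0.006,-0.021,-0.041,-0.062,-0.084,-0.104,-0.121,-0.133,-0.139,-0.139],"z": [0,0,0,0,0,0,0,0,0,0],"rx": [0,0,0,0,0,0,0,0,0,0],"ry": [0,0,0,0,0,0,0,0,0,0],"rz": [0,0,0,0,0,0,0,0,0,0]}'
python3 -m handwheel '{"finger_gap": [0.05,0.05,0.05,0.05],"x": [0,0,0,0],"y": [0,0,0,0],"z": [0,0,0,0],"rx": [0,0,0,0],"ry": [0,0,0,0],"rz": [0,0,0,0]}'; python3 d.py .4715 -.134 .093
python3 - <<'E'
from h import *
p=arm.snapshot("top");cv2.imwrite("pics/t1.png",cv2.resize(p["image"][180:300,340:490],None,fx=4,fy=4,interpolation=cv2.INTER_CUBIC))
s=arm.snapshot("side");cv2.imwrite("pics/s2.png",cv2.resize(s["image"][60:240,280:450],None,fx=3.3,fy=3.3,interpolation=cv2.INTER_CUBIC))
E
```

```text
clock: 6.98
ee_pos: [0.4695, -0.1372, 0.1836]
eef_rot: [[0.006, 1.0, -0.002], [1.0, -0.006, -0.0], [-0.0, -0.002, -1.0]]
force: [-0.6, -0.1, -6.8]
opening: 0.0649
grasp_force: 51.6
clock: 7.32
ee_pos: [0.4726, -0.1326, 0.184]
eef_rot: [[-0.002, 1.0, -0.001], [1.0, 0.002, -0.0], [-0.0, -0.001, -1.0]]
force: [0.5, -0.5, -6.2]
opening: 0.065
grasp_force: 51.6
tool d [-0.0014 -0.001   0.091 ] yaw/tilt [[-0.002, 1.0, -0.001], [1.0, 0.002, -0.0], [-0.0, -0.001, -1.0]] t 7.3167
```

View pics/s2.png

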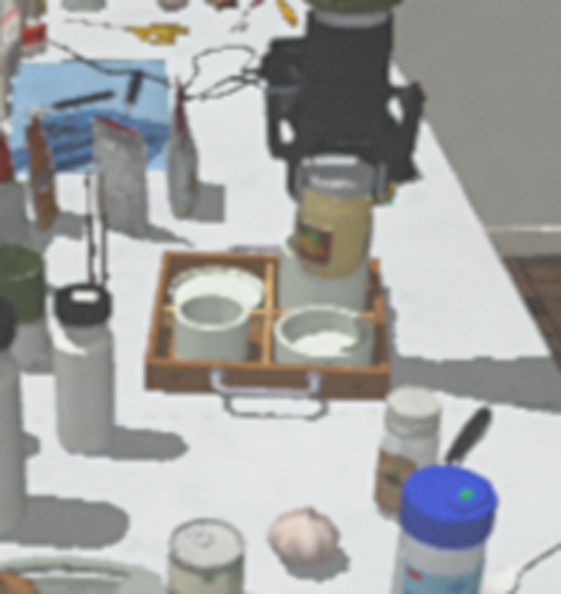

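Mustard held upright at crop (335,215), over the low pot. Lowering.

```bash
python3 -m handwheel '{"finger_gap": [0.05,0.05,0.05,0.05,0.05,0.05,0.05,0.05,0.05,0.05],"x": [0,0,0,0,0,0,0,0,0,0],"y": [0,0,0,0,0,0,0,0,0,0],"z": [0.008,0.02,0.034,0.048,0.06,0.07,0.076,0.08,0.08,0.08],"rx": [0,0,0,0,0,0,0,0,0,0],"ry": [0,0,0,0,0,0,0,0,0,0],"rz": [0,0,0,0,0,0,0,0,0,0]}'
python3 -m handwheel '{"finger_gap": [0.05,0.05,0.05,0.05,0.05,0.05],"x": [0,0,0,0,0,0],"y": [0,0,0,0,0,0],"z": [0,0.0,0.002,0.004,0.006,0.006],"rx": [0,0,0,0,0,0],"ry": [0,0,0,0,0,0],"rz": [0,0,0,0,0,0]}';python3 d.py .4715 -.134 .093
```

```text
clock: 8.25
ee_pos: [0.4724, -0.1339, 0.1045]
eef_rot: [[0.0, 1.0, 0.0], [1.0, -0.0, -0.0], [-0.0, 0.0, -1.0]]
force: [-0.3, 0.1, -5.6]
opening: 0.0653
grasp_force: 51.6
clock: 8.75
ee_pos: [0.4719, -0.1337, 0.0979]
eef_rot: [[0.0, 1.0, -0.001], [1.0, -0.0, 0.0], [0.0, -0.001, -1.0]]
force: [-0.7, 0.2, -5.9]
opening: 0.0649
grasp_force: 51.6
tool d [-0.0003 -0.0004  0.0049] yaw/tilt [[0.0, 1.0, -0.001], [1.0, -0.0, 0.0], [0.0, -0.001, -1.0]] t 8.75
```

```bash
python3 -m handwheel '{"finger_gap": [0.05,0.05,0.05,0.05,0.05],"x": [0,0,0,0,0],"y": [0,0,0,0,0],"z": [0.001,0.002,0.003,0.004,0.004],"rx": [0,0,0,0,0],"ry": [0,0,0,0,0],"rz": [0,0,0,0,0]}'
python3 -m handwheel '{"finger_gap": [0.05,0.05,0.05],"x": [0,0,0],"y": [0,0,0],"z": [0.0005,0.001,0.001],"rx": [0,0,0],"ry": [0,0,0],"rz": [0,0,0]}'
```

```text
clock: 9.17
ee_pos: [0.4721, -0.1338, 0.0941]
eef_rot: [[0.0, 1.0, -0.0], [1.0, -0.0, -0.0], [-0.0, -0.0, -1.0]]
force: [0.4, 0.2, -5.2]
opening: 0.0652
grasp_force: 51.6
clock: 9.42
ee_pos: [0.4723, -0.1339, 0.0938]
eef_rot: [[0.0, 1.0, 0.0], [1.0, -0.0, 0.0], [0.0, 0.0, -1.0]]
force: [-2.7, 0.6, 3.2]
opening: 0.0648
grasp_force: 51.8
```

Contact. Release and rise.

```bash
python3 -m handwheel '{"finger_gap": [0.085,0.085,0.085,0.085,0.085,0.085,0.085,0.085,0.085,0.085],"x": [0,0,0,0,0,0,0,0,0,0],"y": [0,0,0,0,0,0,0,0,0,0],"z": [0,0,0,0,0,-0.005,-0.02,-0.045,-0.075,-0.1],"rx": [0,0,0,0,0,0,0,0,0,0],"ry": [0,0,0,0,0,0,0,0,0,0],"rz": [0,0,0,0,0,0,0,0,0,0]}'
python3 d.py .4377 .0955 .165
```

```text
clock: 10.25
ee_pos: [0.4721, -0.1341, 0.1953]
eef_rot: [[0.001, 1.0, 0.0], [1.0, -0.001, -0.0], [-0.0, 0.0, -1.0]]
force: [0.4, -0.3, -0.3]
opening: 0.085
grasp_force: 0.0
tool d [ 0.2296 -0.0346  0.0302] yaw/tilt [[0.001, 1.0, 0.0], [1.0, -0.001, -0.0], [-0.0, 0.0, -1.0]] t 10.25
```

```bash
python3 -m handwheel '{"finger_gap": [0.085,0.085,0.085,0.085,0.085,0.085,0.085,0.085,0.085,0.085],"x": [0.012,0.04,0.075,0.11,0.145,0.178,0.205,0.222,0.23,0.23],"y": [-0.002,-0.006,-0.011,-0.017,-0.022,-0.027,-0.031,-0.034,-0.035,-0.035],"z": [0,0,0.004,0.01,0.018,0.024,0.028,0.03,0.03,0.03],"rx": [0,0,0,0,0,0,0,0,0,0],"ry": [0,0,0,0,0,0,0,0,0,0],"rz": [0,0,0,0,0,0,0,0,0,0]}'
python3 -m handwheel '{"finger_gap": [0.085,0.085,0.085,0.085],"x": [0,0,0,0],"y": [0,0,0,0],"z": [0,0,0,0],"rx": [0,0,0,0],"ry": [0,0,0,0],"rz": [0,0,0,0]}'
python3 d.py .4377 .0955 .088;  python3 - <<'E'
from h import *
s=arm.snapshot("side");cv2.imwrite("pics/s3.png",cv2.resize(s["image"][60:260,300:460],None,fx=3,fy=3,interpolation=cv2.INTER_CUBIC))
E
```

```text
clock: 11.08
ee_pos: [0.437, 0.0978, 0.1635]
eef_rot: [[-0.003, 1.0, 0.0], [1.0, 0.003, 0.0], [0.0, 0.0, -1.0]]
force: [0.3, 0.7, -0.4]
opening: 0.0852
grasp_force: 0.0
clock: 11.42
ee_pos: [0.4376, 0.095, 0.1635]
eef_rot: [[0.003, 1.0, 0.0], [1.0, -0.003, -0.0], [-0.0, 0.0, -1.0]]
force: [-0.5, -0.0, 0.8]
opening: 0.0847
grasp_force: 0.0
tool d [0.0005 0.0001 0.0755] yaw/tilt [[0.003, 1.0, 0.0], [1.0, -0.003, -0.0], [-0.0, 0.0, -1.0]] t 11.4167
```

View pics/s3.png

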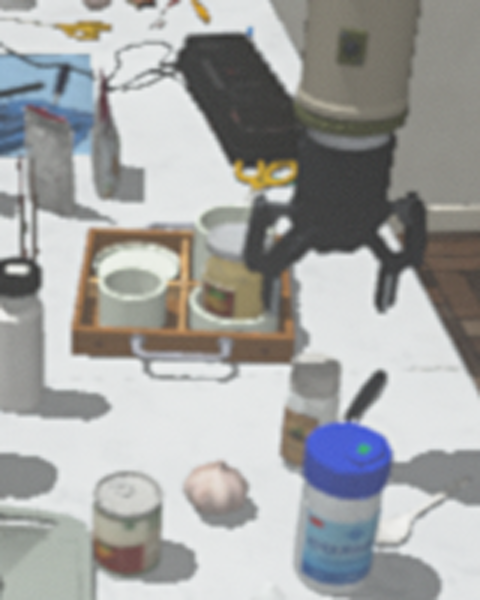

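Spice is under the open jaws (lid at crop (315,375)). Shift 2 mm in x and descend.

```bash
python3 -m handwheel '{"finger_gap": [0.085,0.085,0.085,0.085,0.085,0.085,0.085,0.085,0.085,0.085],"x": [0,0,0,0,0,0,0,0,0,0],"y": [0.002,0.002,0.002,0.002,0.002,0.002,0.002,0.002,0.002,0.002],"z": [0.008,0.018,0.03,0.042,0.054,0.064,0.072,0.075,0.075,0.075],"rx": [0,0,0,0,0,0,0,0,0,0],"ry": [0,0,0,0,0,0,0,0,0,0],"rz": [0,0,0,0,0,0,0,0,0,0]}'
python3 -m handwheel '{"finger_gap": [0.065,0.055,0.03,0.03,0.03,0.03,0.03,0.03,0.03,0.03],"x": [0,0,0,0,0,0,0,0,0,0],"y": [0,0,0,0,0,0,0,0,0,0],"z": [0,0,0,0,0,0,0,0,0,0],"rx": [0,0,0,0,0,0,0,0,0,0],"ry": [0,0,0,0,0,0,0,0,0,0],"rz": [0,0,0,0,0,0,0,0,0,0]}' 25
```

```text
clock: 12.3
ee_pos: [0.4393, 0.0962, 0.0884]
eef_rot: [[0.0, 1.0, -0.0], [1.0, -0.0, -0.0], [-0.0, -0.0, -1.0]]
force: [0.7, -0.3, 0.9]
opening: 0.0852
grasp_force: 0.0
clock: 13.13
ee_pos: [0.4399, 0.0964, 0.0889]
eef_rot: [[0.0, 1.0, 0.001], [1.0, -0.0, 0.001], [0.001, 0.001, -1.0]]
force: [0.8, 0.4, 6.4]
opening: 0.0471
grasp_force: 25.5
```

```bash
python3 -m handwheel '{"finger_gap": [0.03,0.03,0.03,0.03,0.03,0.03,0.03,0.03],"x": [0,0,0,0,0,0,0,0],"y": [0,0,0,0,0,0,0,0],"z": [0,0,-0.002,-0.005,-0.01,-0.015,-0.015,-0.015],"rx": [0,0,0,0,0,0,0,0],"ry": [0,0,0,0,0,0,0,0],"rz": [0,0,0,0,0,0,0,0]}'
python3 - <<'E'
from h import *
s=arm.snapshot("side");a=s["image"][120:250,340:460]
cv2.imwrite("pics/s4.png",cv2.resize(a,None,fx=4,fy=4,interpolation=cv2.INTER_CUBIC))
E
```

```text
clock: 13.8
ee_pos: [0.4394, 0.0963, 0.1037]
eef_rot: [[0.0, 1.0, 0.001], [1.0, -0.0, 0.0], [0.0, 0.001, -1.0]]
force: [-0.2, -0.5, -0.7]
opening: 0.0476
grasp_force: 25.2
```

View pics/s4.png

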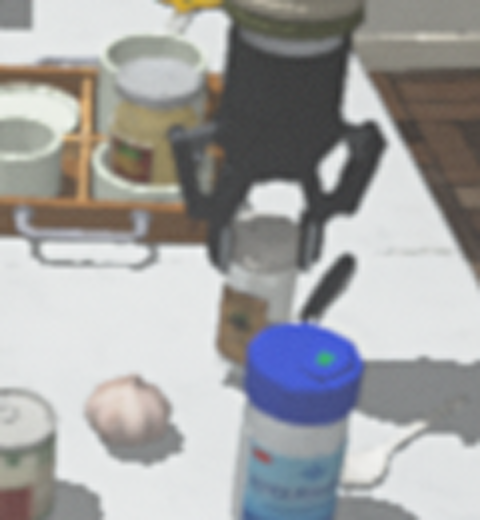

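The spice jar hangs in the jaws at crop (260,290). I compare its axis with a true vertical.

Run:
```python
from h import *
im={}
for n,x0,y0,w,h in(("side",370,150,60,80),("top",285,235,60,70)):
    s=arm.snapshot(n);a=cv2.resize(s["image"][y0:y0+h,x0:x0+w],None,fx=7,fy=7,interpolation=cv2.INTER_CUBIC)
    P=lambda x,y,z:tuple(int(round(c)) for c in (np.array(px(s,[x,y,z]))-[x0,y0]+.5)*7)
    for d in(-.022,.022): cv2.line(a,P(.4394+d,.0963,.015),P(.4394+d,.0963,.124),(0,0,255),1)
    im[n]=a
h=max(a.shape[0] for a in im.values())
cv2.imwrite("pics/s5.png",np.hstack([cv2.copyMakeBorder(a,0,h-a.shape[0],0,0,0) for a in im.values()])[:600,:800])
```

```text
(no output)
```

View pics/s5.png

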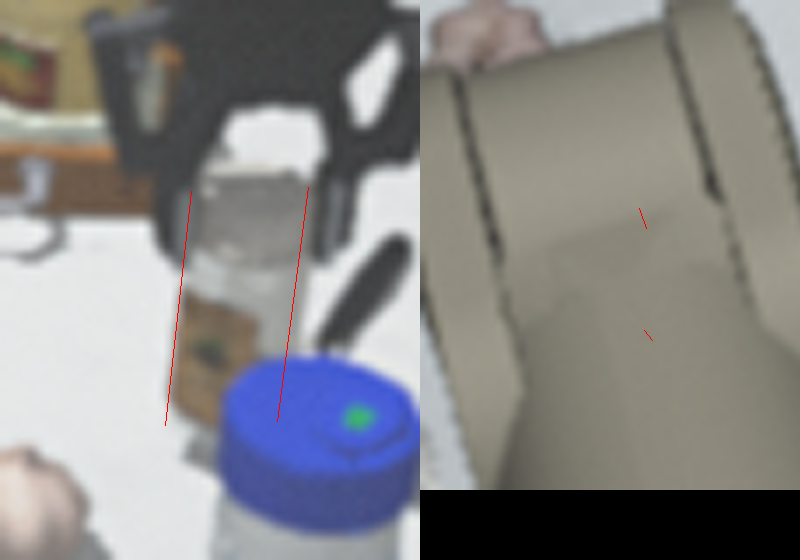

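The jar is vertical to within a degree and centred in x. Carry it to the narrow pot.

```bash
python3 -m handwheel '{"finger_gap": [0.03,0.03,0.03,0.03,0.03,0.03,0.03,0.03,0.03,0.03],"x": [0,0,-0.005,-0.025,-0.05,-0.08,-0.11,-0.14,-0.17,-0.2],"y": [0,0,0.003,0.014,0.028,0.045,0.062,0.079,0.096,0.113],"z": [-0.01,-0.03,-0.05,-0.07,-0.085,-0.09,-0.09,-0.09,-0.09,-0.09],"rx": [0,0,0,0,0,0,0,0,0,0],"ry": [0,0,0,0,0,0,0,0,0,0],"rz": [0,0,0,0,0,0,0,0,0,0]}'
python3 -m handwheel '{"finger_gap": [0.03,0.03,0.03,0.03,0.03,0.03,0.03,0.03],"x": [-0.02,-0.036,-0.044,-0.045,-0.045,-0.045,-0.045,-0.045],"y": [0.011,0.02,0.0255,0.026,0.026,0.026,0.026,0.026],"z": [0,0,0,0,0,0,0,0],"rx": [0,0,0,0,0,0,0,0],"ry": [0,0,0,0,0,0,0,0],"rz": [0,0,0,0,0,0,0,0]}'
python3 d.py .579 -.149 .102
```

```text
clock: 14.78
ee_pos: [0.5528, -0.1051, 0.194]
eef_rot: [[-0.0, 1.0, 0.0], [1.0, 0.0, 0.0], [0.0, 0.0, -1.0]]
force: [0.3, 0.7, -1.3]
opening: 0.0472
grasp_force: 25.5
clock: 15.45
ee_pos: [0.5781, -0.1473, 0.1935]
eef_rot: [[-0.002, 1.0, 0.0], [1.0, 0.002, 0.001], [0.001, 0.0, -1.0]]
force: [0.6, 0.1, -1.5]
opening: 0.0473
grasp_force: 25.5
tool d [-0.0017  0.0009  0.0915] yaw/tilt [[-0.002, 1.0, 0.0], [1.0, 0.002, 0.001], [0.001, 0.0, -1.0]] t 15.45
```

```bash
python3 -m handwheel '{"finger_gap": [0.03,0.03,0.03,0.03,0.03,0.03,0.03,0.03,0.03,0.03],"x": [-0.001,-0.001,-0.001,-0.001,-0.001,-0.001,-0.001,-0.001,-0.001,-0.001],"y": [0.001,0.001,0.001,0.001,0.001,0.001,0.001,0.001,0.001,0.001],"z": [0.008,0.02,0.034,0.048,0.06,0.07,0.078,0.084,0.086,0.086],"rx": [0,0,0,0,0,0,0,0,0,0],"ry": [0,0,0,0,0,0,0,0,0,0],"rz": [0,0,0,0,0,0,0,0,0,0]}'
python3 -m handwheel '{"finger_gap": [0.03,0.03,0.03,0.03,0.03,0.03],"x": [0,0,0,0,0,0],"y": [0,0,0,0,0,0],"z": [0,0.001,0.002,0.003,0.004,0.004],"rx": [0,0,0,0,0,0],"ry": [0,0,0,0,0,0],"rz": [0,0,0,0,0,0]}';python3 d.py .579 -.149 .1015
```

```text
clock: 16.28
ee_pos: [0.579, -0.1498, 0.1069]
eef_rot: [[0.0, 1.0, -0.001], [1.0, -0.0, -0.0], [-0.0, -0.001, -1.0]]
force: [-0.5, 0.3, -0.8]
opening: 0.0475
grasp_force: 25.5
clock: 16.78
ee_pos: [0.5791, -0.1497, 0.1032]
eef_rot: [[0.0, 1.0, -0.0], [1.0, -0.0, 0.0], [0.0, -0.0, -1.0]]
force: [-0.8, 0.2, -1.4]
opening: 0.0473
grasp_force: 25.5
tool d [ 0.0007 -0.0001  0.0017] yaw/tilt [[0.0, 1.0, -0.0], [1.0, -0.0, 0.0], [0.0, -0.0, -1.0]] t 16.7833
```

```bash
python3 -m handwheel '{"finger_gap": [0.03,0.03,0.03,0.03,0.03,0.03],"x": [0,0,0,0,0,0],"y": [0,0,0,0,0,0],"z": [0.0005,0.001,0.0015,0.002,0.002,0.002],"rx": [0,0,0,0,0,0],"ry": [0,0,0,0,0,0],"rz": [0,0,0,0,0,0]}'
```

```text
clock: 17.28
ee_pos: [0.5794, -0.1501, 0.1021]
eef_rot: [[0.0, 1.0, 0.001], [1.0, -0.0, -0.0], [-0.0, 0.001, -1.0]]
force: [-1.7, -0.3, 6.1]
opening: 0.0473
grasp_force: 26.1
```

```bash
python3 -m handwheel '{"finger_gap": [0.07,0.07,0.07,0.07,0.07,0.07,0.07,0.07,0.07,0.07],"x": [0,0,0,0,0,0,0,0,0,0],"y": [0,0,0,0,0,0,0,0,0,0],"z": [0,0,0,0,-0.004,-0.015,-0.035,-0.06,-0.085,-0.1],"rx": [0,0,0,0,0,0,0,0,0,0],"ry": [0,0,0,0,0,0,0,0,0,0],"rz": [0,0,0,0,0,0,0,0,0,0]}'
python3 d.py .525 .359 .18;python3 - <<'E'
from h import *
p=arm.snapshot("top");s=arm.snapshot("side")
for n,q in(("top",p),("side",s)):
    for r in arm.recognise(q,"oil_cruet")[:2]: print(n,r["score"],toworld(q,r["location"]).round(3))
cv2.imwrite("pics/o1.png",np.hstack([cv2.resize(p["image"][228:272,194:242],None,fx=8,fy=8,interpolation=cv2.INTER_CUBIC),cv2.resize(s["image"][250:305,360:412],None,fx=352/55,fy=352/55,interpolation=cv2.INTER_CUBIC)]))
E
```

```text
clock: 18.12
ee_pos: [0.58, -0.1504, 0.2053]
eef_rot: [[0.001, 1.0, 0.004], [1.0, -0.001, -0.001], [-0.001, 0.004, -1.0]]
force: [0.3, -0.2, 0.4]
opening: 0.0698
grasp_force: 0.0
tool d [ 0.5094 -0.0554  0.0247] yaw/tilt [[0.001, 1.0, 0.004], [1.0, -0.001, -0.001], [-0.001, 0.004, -1.0]] t 18.1167
top 0.83 [0.518 0.362 0.054]
side 0.73 [0.53  0.385 0.046]
```

View pics/o1.png

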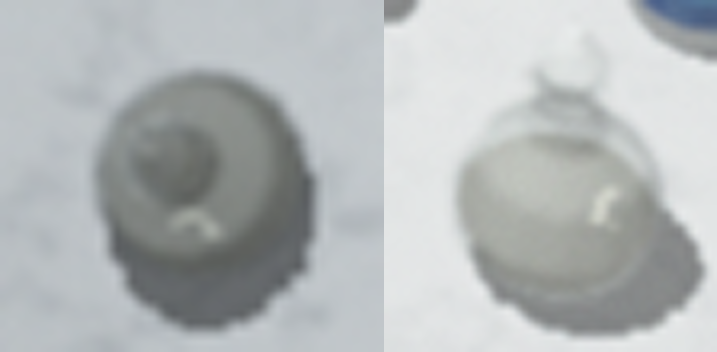

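Cruet: in the top view the belly is at (219.5,249.2) and the stopper at (215,248). In the side view the knob is at (389,260) and the belly at (387,280.5).

Run:
```python
from m import tri
from h import *
p=arm.snapshot("top");s=arm.snapshot("side")
print("stopper",*tri(p,(214.6,248.4),s,(388.75,260.2)),atz(p,214.6,248.4,.095),atz(s,388.75,260.2,.095))
print("belly",*tri(p,(219.5,249.2),s,(386.9,280.5)),atz(p,219.5,249.2,.04),atz(s,386.9,280.5,.04))
```

```text
salt tri [0.4445 0.2434 0.1282] gap 0.4 top@z [0.4442 0.2422] side@z [0.4475 0.2537]
mustard tri [0.6119 0.0878 0.0987] gap 3.1 top@z [0.6097 0.0881] side@z [0.6137 0.0919]
spice tri [0.4376 0.0954 0.1074] gap 1.4 top@z [0.4368 0.0956] side@z [0.4389 0.0976]
oil tri [0.5238 0.3608 0.0888] gap 0.3 top@z [0.522  0.3569] side@z [0.5278 0.3777]
tin tri [0.61   0.2159 0.0681] gap 2.3 top@z [0.6082 0.2156] side@z [0.6115 0.2202]
narrow tri [ 0.5786 -0.1498  0.0527] gap 0.7 top@z [ 0.5781 -0.149 ] side@z [ 0.5791 -0.1404]
saucer tri [ 0.5627 -0.2561  0.0185] gap 2.7 top@z [ 0.5638 -0.2561] side@z [ 0.5618 -0.2526]
low tri [ 0.4712 -0.1343  0.0383] gap 0.5 top@z [ 0.4708 -0.134 ] side@z [ 0.4719 -0.1316]
deep tri [ 0.4578 -0.2432  0.0697] gap 0.7 top@z [ 0.4569 -0.2411] side@z [ 0.461  -0.2272]
[ 0.51740992 -0.19503512 -0.13477932] -7.722286298860649 [ 0.1  0.2 -0.2  0.3  0.4 -0.3 -0.3 -0.2]
[[ 0.57817627 -0.14878092]
 [ 0.56366413 -0.25580146]
 [ 0.47115572 -0.13426878]
 [ 0.45664358 -0.24128933]]
stopper [0.52210737 0.36332743 0.08533509] [-0.00307986  0.00090463 -0.0001528 ] [0.51940218 0.36145797 0.095     ] [0.52607287 0.37275264 0.095     ]
belly [0.52396764 0.36452537 0.02580548] [ 1.46323489e-03 -4.37853094e-04  7.19095864e-05] [0.52303787 0.36107962 0.04      ] [0.52653519 0.37810666 0.04      ]
```

```bash
python3 -m handwheel '{"finger_gap": [0.06,0.06,0.06,0.06,0.06,0.06,0.06,0.06,0.06,0.06],"x": [0.015,0.05,0.09,0.13,0.17,0.21,0.25,0.285,0.31,0.33],"y": [-0.001,-0.005,-0.01,-0.014,-0.018,-0.023,-0.027,-0.031,-0.034,-0.036],"z": [0,0,0,0,0,0,0,0,0,0],"rx": [0,0,0,0,0,0,0,0,0,0],"ry": [0,0,0,0,0,0,0,0,0,0],"rz": [0,0,0,0,0,0,0,0,0,0]}'
python3 -m handwheel '{"finger_gap": [0.06,0.06,0.06,0.06,0.06,0.06,0.06,0.06,0.06,0.06],"x": [0.025,0.06,0.1,0.135,0.16,0.175,0.179,0.179,0.179,0.179],"y": [-0.003,-0.007,-0.011,-0.015,-0.018,-0.019,-0.019,-0.019,-0.019,-0.019],"z": [0.002,0.005,0.01,0.015,0.02,0.024,0.024,0.024,0.024,0.024],"rx": [0,0,0,0,0,0,0,0,0,0],"ry": [0,0,0,0,0,0,0,0,0,0],"rz": [0,0,0,0,0,0,0,0,0,0]}'
python3 -m handwheel '{"finger_gap": [0.06,0.06,0.06],"x": [0,0,0],"y": [0,0,0],"z": [0,0,0],"rx": [0,0,0],"ry": [0,0,0],"rz": [0,0,0]}'
python3 d.py .525 .359 .09
```

```text
clock: 19.35
ee_pos: [0.5419, 0.1837, 0.2003]
eef_rot: [[-0.003, 1.0, -0.002], [1.0, 0.003, 0.0], [0.0, -0.002, -1.0]]
force: [-0.2, -0.1, 0.5]
opening: 0.06
grasp_force: 0.0
clock: 20.18
ee_pos: [0.5257, 0.3565, 0.1778]
eef_rot: [[0.004, 1.0, 0.001], [1.0, -0.004, -0.001], [-0.001, 0.001, -1.0]]
force: [-0.0, -1.0, 0.2]
opening: 0.0601
grasp_force: 0.0
clock: 20.43
ee_pos: [0.5247, 0.3584, 0.1777]
eef_rot: [[0.002, 1.0, 0.0], [1.0, -0.002, 0.0], [0.0, 0.0, -1.0]]
force: [0.2, -0.1, 0.3]
opening: 0.0596
grasp_force: 0.0
tool d [0.0006 0.0003 0.0877] yaw/tilt [[0.002, 1.0, 0.0], [1.0, -0.002, 0.0], [0.0, 0.0, -1.0]] t 20.4333
```

```bash
python3 -m handwheel '{"finger_gap": [0.06,0.06,0.06,0.06,0.06,0.06,0.06,0.06,0.06,0.06],"x": [0.0025,0.0025,0.0025,0.0025,0.0025,0.0025,0.0025,0.0025,0.0025,0.0025],"y": [-0.001,-0.001,-0.001,-0.001,-0.001,-0.001,-0.001,-0.001,-0.001,-0.001],"z": [0.01,0.022,0.036,0.05,0.062,0.072,0.08,0.085,0.085,0.085],"rx": [0,0,0,0,0,0,0,0,0,0],"ry": [0,0,0,0,0,0,0,0,0,0],"rz": [0,0,0,0,0,0,0,0,0,0]}'
python3 -m handwheel '{"finger_gap": [0.05,0.044,0.038,0.034,0.03,0.026,0.015,0.015,0.015,0.015],"x": [0,0,0,0,0,0,0,0,0,0],"y": [0,0,0,0,0,0,0,0,0,0],"z": [0,0,0,0,0,0,0,0,0,0],"rx": [0,0,0,0,0,0,0,0,0,0],"ry": [0,0,0,0,0,0,0,0,0,0],"rz": [0,0,0,0,0,0,0,0,0,0]}' 22
python3 -m handwheel '{"finger_gap": [0.015,0.015,0.015],"x": [0,0,0],"y": [0,0,0],"z": [0,0,0],"rx": [0,0,0],"ry": [0,0,0],"rz": [0,0,0]}'
```

```text
clock: 21.27
ee_pos: [0.5234, 0.3617, 0.0923]
eef_rot: [[0.0, 1.0, 0.0], [1.0, -0.0, -0.0], [-0.0, 0.0, -1.0]]
force: [0.6, -0.1, 0.2]
opening: 0.0597
grasp_force: 0.0
clock: 22.1
ee_pos: [0.5242, 0.3619, 0.0931]
eef_rot: [[0.0, 1.0, 0.002], [1.0, -0.001, 0.001], [0.001, 0.002, -1.0]]
force: [2.5, 0.7, 6.1]
opening: 0.0287
grasp_force: 21.0
clock: 22.35
ee_pos: [0.5242, 0.3619, 0.0932]
eef_rot: [[0.001, 1.0, 0.002], [1.0, -0.001, 0.001], [0.001, 0.002, -1.0]]
force: [2.6, 0.3, 5.5]
opening: 0.0287
grasp_force: 21.0
```

```bash
python3 -m handwheel '{"finger_gap": [0.015,0.015,0.015,0.015,0.015,0.015,0.015,0.015,0.015],"x": [0,0,0,0,0,0,0,0,0],"y": [0,0,0,0,0,0,0,0,0],"z": [-0.001,-0.003,-0.006,-0.01,-0.015,-0.02,-0.02,-0.02,-0.02],"rx": [0,0,0,0,0,0,0,0,0],"ry": [0,0,0,0,0,0,0,0,0],"rz": [0,0,0,0,0,0,0,0,0]}' 30
python3 - <<'E'
from h import *
s=arm.snapshot("side");e=arm.state()["ee_pos"];a=cv2.resize(s["image"][200:310,350:430],None,fx=5,fy=5,interpolation=cv2.INTER_CUBIC)
P=lambda x,y,z:tuple(int(round(c)) for c in (np.array(px(s,[x,y,z]))-[350,200]+.5)*5)
cv2.line(a,P(e[0],e[1],.02),P(e[0],e[1],.127),(0,0,255),1)
cv2.imwrite("pics/s6.png",a)
E
```

```text
clock: 23.1
ee_pos: [0.5232, 0.3617, 0.1123]
eef_rot: [[0.0, 1.0, -0.0], [1.0, -0.0, 0.0], [0.0, -0.0, -1.0]]
force: [-0.3, -0.2, -2.5]
opening: 0.0275
grasp_force: 26.6
```

View pics/s6.png

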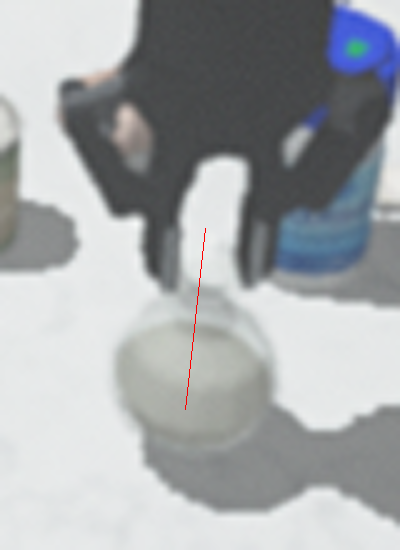

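Held upright. Lift high (bottom at 0.14) and carry over to the saucer.

```bash
python3 -m handwheel '{"finger_gap": [0.015,0.015,0.015,0.015,0.015,0.015,0.015,0.015,0.015,0.015],"x": [0,0,-0.005,-0.018,-0.036,-0.06,-0.088,-0.12,-0.15,-0.182],"y": [0,0,0,0.001,0.002,0.004,0.006,0.008,0.01,0.012],"z": [-0.008,-0.022,-0.042,-0.064,-0.084,-0.104,-0.118,-0.125,-0.126,-0.126],"rx": [0,0,0,0,0,0,0,0,0,0],"ry": [0,0,0,0,0,0,0,0,0,0],"rz": [0,0,0,0,0,0,0,0,0,0]}'
python3 -m handwheel '{"finger_gap": [0.015,0.015,0.015,0.015,0.015,0.015,0.015,0.015,0.015,0.015],"x": [-0.032,-0.064,-0.096,-0.128,-0.16,-0.192,-0.224,-0.256,-0.288,-0.32],"y": [0.002,0.004,0.006,0.008,0.01,0.012,0.014,0.017,0.019,0.021],"z": [0,0,0,0,0,0,0,0,0,0],"rx": [0,0,0,0,0,0,0,0,0,0],"ry": [0,0,0,0,0,0,0,0,0,0],"rz": [0,0,0,0,0,0,0,0,0,0]}'
python3 -m handwheel '{"finger_gap": [0.015,0.015,0.015,0.015,0.015,0.015,0.015,0.015,0.015,0.015],"x": [-0.03,-0.056,-0.08,-0.098,-0.11,-0.115,-0.115,-0.115,-0.115,-0.115],"y": [0.002,0.004,0.005,0.006,0.007,0.007,0.007,0.007,0.007,0.007],"z": [0,0,0,0,0,0,0,0,0,0],"rx": [0,0,0,0,0,0,0,0,0,0],"ry": [0,0,0,0,0,0,0,0,0,0],"rz": [0,0,0,0,0,0,0,0,0,0]}'
python3 -m handwheel '{"finger_gap": [0.015,0.015,0.015],"x": [0,0,0],"y": [0,0,0],"z": [0,0,0],"rx": [0,0,0],"ry": [0,0,0],"rz": [0,0,0]}'
python3 d.py .564 -.256 .106
```

```text
clock: 23.98
ee_pos: [0.5355, 0.1786, 0.2398]
eef_rot: [[-0.0, 1.0, 0.002], [1.0, 0.0, 0.001], [0.001, 0.002, -1.0]]
force: [0.4, 0.3, -1.6]
opening: 0.0277
grasp_force: 26.6
clock: 24.82
ee_pos: [0.556, -0.1418, 0.2389]
eef_rot: [[0.0, 1.0, 0.001], [1.0, -0.0, 0.0], [0.0, 0.001, -1.0]]
force: [0.7, -0.1, -1.0]
opening: 0.0279
grasp_force: 26.7
clock: 25.65
ee_pos: [0.5636, -0.2536, 0.2383]
eef_rot: [[-0.002, 1.0, 0.0], [1.0, 0.002, 0.001], [0.001, 0.0, -1.0]]
force: [-0.0, -0.5, -1.1]
opening: 0.0283
grasp_force: 26.7
clock: 25.9
ee_pos: [0.5633, -0.2548, 0.2384]
eef_rot: [[-0.0, 1.0, 0.0], [1.0, 0.0, 0.0], [0.0, 0.0, -1.0]]
force: [0.7, 1.0, -2.1]
opening: 0.0277
grasp_force: 26.7
tool d [-0.0012  0.0007  0.1324] yaw/tilt [[-0.0, 1.0, 0.0], [1.0, 0.0, 0.0], [0.0, 0.0, -1.0]] t 25.9
```

```bash
python3 -m handwheel '{"finger_gap": [0.015,0.015,0.015,0.015,0.015,0.015,0.015,0.015,0.015,0.015],"x": [-0.001,-0.001,-0.001,-0.001,-0.001,-0.001,-0.001,-0.001,-0.001,-0.001],"y": [0.0005,0.0005,0.0005,0.0005,0.0005,0.0005,0.0005,0.0005,0.0005,0.0005],"z": [0.01,0.026,0.044,0.062,0.08,0.096,0.108,0.116,0.121,0.122],"rx": [0,0,0,0,0,0,0,0,0,0],"ry": [0,0,0,0,0,0,0,0,0,0],"rz": [0,0,0,0,0,0,0,0,0,0]}'
python3 -m handwheel '{"finger_gap": [0.015,0.015,0.015,0.015,0.015,0.015,0.015,0.015],"x": [0,0,0,0,0,0,0,0],"y": [0,0,0,0,0,0,0,0],"z": [0,0,0.002,0.004,0.006,0.007,0.007,0.007],"rx": [0,0,0,0,0,0,0,0],"ry": [0,0,0,0,0,0,0,0],"rz": [0,0,0,0,0,0,0,0]}';python3 d.py .564 -.256 .106
```

```text
clock: 26.73
ee_pos: [0.5633, -0.2562, 0.1154]
eef_rot: [[0.0, 1.0, -0.001], [1.0, -0.0, 0.0], [0.0, -0.001, -1.0]]
force: [-0.1, -0.7, -2.0]
opening: 0.0277
grasp_force: 26.7
clock: 27.4
ee_pos: [0.5635, -0.2563, 0.1092]
eef_rot: [[0.0, 1.0, -0.0], [1.0, -0.0, -0.0], [-0.0, -0.0, -1.0]]
force: [-0.7, -0.2, -2.4]
opening: 0.0282
grasp_force: 26.7
tool d [0.0003 0.0005 0.0032] yaw/tilt [[0.0, 1.0, -0.0], [1.0, -0.0, -0.0], [-0.0, -0.0, -1.0]] t 27.4
```

```bash
python3 -m handwheel '{"finger_gap": [0.015,0.015,0.015,0.015,0.015,0.015,0.015],"x": [0,0,0,0,0,0,0],"y": [0,0,0,0,0,0,0],"z": [0.0005,0.001,0.0015,0.002,0.0025,0.003,0.003],"rx": [0,0,0,0,0,0,0],"ry": [0,0,0,0,0,0,0],"rz": [0,0,0,0,0,0,0]}'
python3 -m handwheel '{"finger_gap": [0.015,0.015,0.015],"x": [0,0,0],"y": [0,0,0],"z": [0.0005,0.001,0.001],"rx": [0,0,0],"ry": [0,0,0],"rz": [0,0,0]}'
```

```text
clock: 27.98
ee_pos: [0.5636, -0.2564, 0.1063]
eef_rot: [[0.0, 1.0, -0.0], [1.0, -0.0, -0.0], [-0.0, -0.0, -1.0]]
force: [0.3, 0.0, -2.1]
opening: 0.0275
grasp_force: 26.7
clock: 28.23
ee_pos: [0.564, -0.2568, 0.106]
eef_rot: [[0.0, 1.0, 0.001], [1.0, -0.0, -0.001], [-0.001, 0.001, -1.0]]
force: [0.2, -0.7, 4.8]
opening: 0.0277
grasp_force: 28.3
```

```bash
python3 -m handwheel '{"finger_gap": [0.035,0.05,0.06,0.06,0.06,0.06,0.06,0.06,0.06,0.06],"x": [0,0,0,0,0,0,0,0,0,0],"y": [0,0,0,0,0,0,0,0,0,0],"z": [0,0,0,0,-0.005,-0.018,-0.038,-0.064,-0.09,-0.11],"rx": [0,0,0,0,0,0,0,0,0,0],"ry": [0,0,0,0,0,0,0,0,0,0],"rz": [0,0,0,0,0,0,0,0,0,0]}'
python3 d.py .4465 .243 .19
```

```text
clock: 29.07
ee_pos: [0.5639, -0.2568, 0.2189]
eef_rot: [[0.001, 1.0, 0.002], [1.0, -0.001, -0.001], [-0.001, 0.002, -1.0]]
force: [0.6, -0.8, 0.3]
opening: 0.0602
grasp_force: 0.0
tool d [ 0.4998 -0.1178  0.028 ] yaw/tilt [[0.001, 1.0, 0.002], [1.0, -0.001, -0.001], [-0.001, 0.002, -1.0]] t 29.0667
```

```bash
python3 -m handwheel '{"finger_gap": [0.085,0.085,0.085,0.085,0.085,0.085,0.085,0.085,0.085,0.085],"x": [0.012,0.038,0.07,0.104,0.138,0.172,0.206,0.24,0.274,0.308],"y": [-0.003,-0.009,-0.016,-0.024,-0.032,-0.04,-0.049,-0.057,-0.065,-0.073],"z": [0,0,0,0,0,0,0,0,0,0],"rx": [0,0,0,0,0,0,0,0,0,0],"ry": [0,0,0,0,0,0,0,0,0,0],"rz": [0,0,0,0,0,0,0,0,0,0]}'
python3 -m handwheel '{"finger_gap": [0.085,0.085,0.085,0.085,0.085,0.085,0.085,0.085,0.085,0.085],"x": [0.034,0.068,0.1,0.13,0.155,0.174,0.186,0.191,0.191,0.191],"y": [-0.008,-0.016,-0.024,-0.031,-0.037,-0.041,-0.044,-0.045,-0.045,-0.045],"z": [0,0,0.002,0.006,0.012,0.018,0.022,0.025,0.025,0.025],"rx": [0,0,0,0,0,0,0,0,0,0],"ry": [0,0,0,0,0,0,0,0,0,0],"rz": [0,0,0,0,0,0,0,0,0,0]}'
python3 -m handwheel '{"finger_gap": [0.085,0.085,0.085,0.085],"x": [0,0,0,0],"y": [0,0,0,0],"z": [0,0,0,0],"rx": [0,0,0,0],"ry": [0,0,0,0],"rz": [0,0,0,0]}'
python3 d.py .4465 .243 .105
python3 - <<'E'
from h import *
s=arm.snapshot("side");e=arm.state()["ee_pos"]
a=s["image"][140:270,370:460];hsv=cv2.cvtColor(a,cv2.COLOR_BGR2HSV)
m=cv2.inRange(hsv,(112,170,80),(128,255,255));ys,xs=np.nonzero(m);print("cap bbox",xs.min()+370,xs.max()+370,ys.min()+140,ys.max()+140)
# predicted bbox of cap for candidate centre
for c in((.4465,.243),):
    t=np.linspace(0,6.28,60);q=np.array([px(s,[c[0]+.0335*np.cos(k),c[1]+.0335*np.sin(k),z]) for k in t for z in(.104,.132)]);print(q.min(0),q.max(0))
a=cv2.resize(a,None,fx=4.5,fy=4.5,interpolation=cv2.INTER_CUBIC)
for z in(.105,.18): 
  for d in(-.0425,0,.0425):
    u,v=(np.array(px(s,[e[0]+d,e[1],z]))-[370,140]+.5)*4.5;cv2.circle(a,(int(u),int(v)),3,(0,0,255),-1)
cv2.imwrite("pics/s7.png",a)
E
```

```text
clock: 29.9
ee_pos: [0.4899, 0.0533, 0.2161]
eef_rot: [[0.0, 1.0, 0.001], [1.0, -0.0, 0.0], [0.0, 0.001, -1.0]]
force: [1.1, 0.9, -0.3]
opening: 0.0847
grasp_force: 0.0
clock: 30.73
ee_pos: [0.4462, 0.2415, 0.1905]
eef_rot: [[0.002, 1.0, 0.0], [1.0, -0.002, -0.001], [-0.001, 0.0, -1.0]]
force: [0.8, -0.4, 0.3]
opening: 0.0851
grasp_force: 0.0
clock: 31.07
ee_pos: [0.4461, 0.2421, 0.1905]
eef_rot: [[0.001, 1.0, 0.0], [1.0, -0.001, 0.0], [0.0, 0.0, -1.0]]
force: [0.6, 0.2, 0.5]
opening: 0.0852
grasp_force: 0.0
tool d [0.0009 0.0004 0.0855] yaw/tilt [[0.001, 1.0, 0.0], [1.0, -0.001, 0.0], [0.0, 0.0, -1.0]] t 31.0667
cap bbox 409 420 202 203
[399.18196979 199.45049542] [429.80476778 226.56799108]
```

View pics/s7.png

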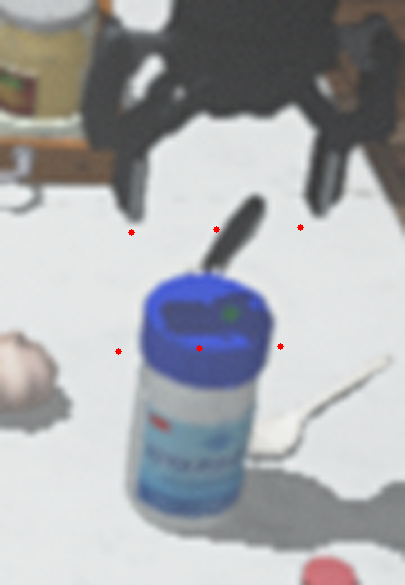

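Cap at crop (207,330), jaws straddle it. The cap looks about 2 mm farther in +x, so I shift and descend.

```bash
python3 -m handwheel '{"finger_gap": [0.085,0.085,0.085,0.085,0.085,0.085,0.085,0.085,0.085,0.085],"x": [0.001,0.001,0.001,0.001,0.001,0.001,0.001,0.001,0.001,0.001],"y": [0.0015,0.0015,0.0015,0.0015,0.0015,0.0015,0.0015,0.0015,0.0015,0.0015],"z": [0.008,0.02,0.034,0.048,0.06,0.07,0.078,0.083,0.083,0.083],"rx": [0,0,0,0,0,0,0,0,0,0],"ry": [0,0,0,0,0,0,0,0,0,0],"rz": [0,0,0,0,0,0,0,0,0,0]}'
python3 -m handwheel '{"finger_gap": [0.075,0.07,0.05,0.05,0.05,0.05,0.05,0.05,0.05,0.05],"x": [0,0,0,0,0,0,0,0,0,0],"y": [0,0,0,0,0,0,0,0,0,0],"z": [0,0,0,0,0,0,0,0,0,0],"rx": [0,0,0,0,0,0,0,0,0,0],"ry": [0,0,0,0,0,0,0,0,0,0],"rz": [0,0,0,0,0,0,0,0,0,0]}' 45
python3 -m handwheel '{"finger_gap": [0.05,0.05,0.05,0.05,0.05,0.05,0.05,0.05],"x": [0,0,0,0,0,0,0,0],"y": [0,0,0,0,0,0,0,0],"z": [-0.001,-0.004,-0.01,-0.02,-0.028,-0.03,-0.03,-0.03],"rx": [0,0,0,0,0,0,0,0],"ry": [0,0,0,0,0,0,0,0],"rz": [0,0,0,0,0,0,0,0]}'
```

```text
clock: 31.95
ee_pos: [0.4474, 0.2438, 0.1074]
eef_rot: [[0.0, 1.0, 0.0], [1.0, -0.0, -0.0], [-0.0, 0.0, -1.0]]
force: [-0.1, 0.2, 0.3]
opening: 0.0851
grasp_force: 0.0
clock: 32.78
ee_pos: [0.4477, 0.2442, 0.1083]
eef_rot: [[0.0, 1.0, 0.001], [1.0, -0.0, 0.001], [0.001, 0.001, -1.0]]
force: [-1.0, -1.5, 5.7]
opening: 0.0663
grasp_force: 50.0
clock: 33.45
ee_pos: [0.4473, 0.2438, 0.1375]
eef_rot: [[0.0, 1.0, 0.0], [1.0, -0.0, 0.0], [0.0, 0.0, -1.0]]
force: [0.3, -0.1, -4.2]
opening: 0.0658
grasp_force: 51.2
```

```bash
python3 -m handwheel '{"finger_gap": [0.05,0.05,0.05,0.05,0.05,0.05,0.05,0.05,0.05,0.05],"x": [0,0,-0.004,-0.014,-0.03,-0.05,-0.075,-0.105,-0.135,-0.165],"y": [0,0,0,0,0.001,0.001,0.002,0.002,0.003,0.004],"z": [-0.008,-0.022,-0.042,-0.064,-0.084,-0.104,-0.118,-0.125,-0.126,-0.126],"rx": [0,0,0,0,0,0,0,0,0,0],"ry": [0,0,0,0,0,0,0,0,0,0],"rz": [0,0,0,0,0,0,0,0,0,0]}'
python3 -m handwheel '{"finger_gap": [0.05,0.05,0.05,0.05,0.05,0.05,0.05,0.05,0.05,0.05],"x": [-0.03,-0.06,-0.09,-0.12,-0.15,-0.18,-0.21,-0.24,-0.266,-0.288],"y": [0.001,0.001,0.002,0.003,0.003,0.004,0.005,0.005,0.006,0.006],"z": [0,0,0,0,0,0,0,0,0,0],"rx": [0,0,0,0,0,0,0,0,0,0],"ry": [0,0,0,0,0,0,0,0,0,0],"rz": [0,0,0,0,0,0,0,0,0,0]}'
python3 -m handwheel '{"finger_gap": [0.05,0.05,0.05,0.05,0.05,0.05,0.05,0.05],"x": [-0.018,-0.028,-0.032,-0.032,-0.032,-0.032,-0.032,-0.032],"y": [0,0,0,0,0,0,0,0],"z": [0,0,0,0,0,0,0,0],"rx": [0,0,0,0,0,0,0,0],"ry": [0,0,0,0,0,0,0,0],"rz": [0,0,0,0,0,0,0,0]}'
python3 d.py .458 -.2415 .121
```

```text
clock: 34.28
ee_pos: [0.4512, 0.0774, 0.2643]
eef_rot: [[0.0, 1.0, 0.001], [1.0, -0.0, 0.001], [0.001, 0.001, -1.0]]
force: [0.9, 0.0, -4.3]
opening: 0.0659
grasp_force: 51.5
clock: 35.12
ee_pos: [0.4566, -0.2115, 0.2637]
eef_rot: [[0.002, 1.0, 0.0], [1.0, -0.002, -0.0], [-0.0, 0.0, -1.0]]
force: [0.8, 1.1, -3.8]
opening: 0.0657
grasp_force: 51.5
clock: 35.78
ee_pos: [0.4574, -0.2404, 0.2633]
eef_rot: [[-0.001, 1.0, 0.0], [1.0, 0.001, 0.0], [0.0, 0.0, -1.0]]
force: [0.0, -0.0, -4.2]
opening: 0.0659
grasp_force: 51.5
tool d [-0.0012  0.0006  0.1423] yaw/tilt [[-0.001, 1.0, 0.0], [1.0, 0.001, 0.0], [0.0, 0.0, -1.0]] t 35.7833
```

```bash
python3 -m handwheel '{"finger_gap": [0.05,0.05,0.05,0.05,0.05,0.05,0.05,0.05,0.05,0.05],"x": [-0.001,-0.001,-0.001,-0.001,-0.001,-0.001,-0.001,-0.001,-0.001,-0.001],"y": [0.0005,0.0005,0.0005,0.0005,0.0005,0.0005,0.0005,0.0005,0.0005,0.0005],"z": [0.008,0.02,0.034,0.048,0.06,0.068,0.074,0.08,0.086,0.09],"rx": [0,0,0,0,0,0,0,0,0,0],"ry": [0,0,0,0,0,0,0,0,0,0],"rz": [0,0,0,0,0,0,0,0,0,0]}'
python3 d.py .458 -.2415 .121
```

```text
clock: 36.62
ee_pos: [0.4577, -0.2422, 0.1728]
eef_rot: [[0.0, 1.0, -0.0], [1.0, -0.0, -0.0], [-0.0, -0.0, -1.0]]
force: [0.2, -0.7, -4.3]
opening: 0.0659
grasp_force: 51.5
tool d [0.0008 0.0003 0.0518] yaw/tilt [[0.0, 1.0, -0.0], [1.0, -0.0, -0.0], [-0.0, -0.0, -1.0]] t 36.6167
```

```bash
python3 -m handwheel '{"finger_gap": [0.05,0.05,0.05,0.05,0.05,0.05,0.05,0.05,0.05,0.05],"x": [0,0,0,0,0,0,0,0,0,0],"y": [0,0,0,0,0,0,0,0,0,0],"z": [0.004,0.01,0.016,0.022,0.028,0.034,0.039,0.042,0.042,0.042],"rx": [0,0,0,0,0,0,0,0,0,0],"ry": [0,0,0,0,0,0,0,0,0,0],"rz": [0,0,0,0,0,0,0,0,0,0]}'
python3 d.py .458 -.2415 .121
```

```text
clock: 37.45
ee_pos: [0.4576, -0.2423, 0.1312]
eef_rot: [[0.0, 1.0, -0.0], [1.0, -0.0, -0.0], [-0.0, -0.0, -1.0]]
force: [-0.1, 0.2, -4.1]
opening: 0.0658
grasp_force: 51.5
tool d [0.0008 0.0004 0.0102] yaw/tilt [[0.0, 1.0, -0.0], [1.0, -0.0, -0.0], [-0.0, -0.0, -1.0]] t 37.45
```

```bash
python3 -m handwheel '{"finger_gap": [0.05,0.05,0.05,0.05,0.05,0.05,0.05,0.05],"x": [0,0,0,0,0,0,0,0],"y": [0,0,0,0,0,0,0,0],"z": [0.002,0.004,0.006,0.007,0.0075,0.008,0.0085,0.0085],"rx": [0,0,0,0,0,0,0,0],"ry": [0,0,0,0,0,0,0,0],"rz": [0,0,0,0,0,0,0,0]}'
python3 -m handwheel '{"finger_gap": [0.05,0.05,0.05,0.05],"x": [0,0,0,0],"y": [0,0,0,0],"z": [0.0005,0.001,0.0015,0.0015],"rx": [0,0,0,0],"ry": [0,0,0,0],"rz": [0,0,0,0]}'
```

```text
clock: 38.12
ee_pos: [0.4576, -0.2423, 0.1228]
eef_rot: [[0.0, 1.0, -0.0], [1.0, -0.0, -0.0], [-0.0, -0.0, -1.0]]
force: [1.0, 0.1, -4.3]
opening: 0.0662
grasp_force: 51.5
clock: 38.45
ee_pos: [0.4577, -0.2423, 0.1214]
eef_rot: [[0.0, 1.0, 0.0], [1.0, -0.0, -0.0], [-0.0, 0.0, -1.0]]
force: [-0.7, -0.5, -2.0]
opening: 0.0656
grasp_force: 51.8
```

```bash
python3 -m handwheel '{"finger_gap": [0.05,0.05,0.075,0.085,0.085,0.085,0.085,0.085,0.085,0.085],"x": [0,0,0,0,0,0,0,0,0,0],"y": [0,0,0,0,0,0,0,0,0,0],"z": [0.0005,0.0005,0.0005,0.0005,0.0005,0.0005,-0.005,-0.02,-0.045,-0.075],"rx": [0,0,0,0,0,0,0,0,0,0],"ry": [0,0,0,0,0,0,0,0,0,0],"rz": [0,0,0,0,0,0,0,0,0,0]}'
python3 -m handwheel '{"finger_gap": [0.085,0.085,0.085,0.085,0.085,0.085,0.085,0.085,0.085,0.085],"x": [0,0,0.02,0.05,0.09,0.13,0.17,0.21,0.25,0.29],"y": [0,0,0,0,0,0,0,0,0,0],"z": [-0.03,-0.06,-0.08,-0.09,-0.09,-0.09,-0.09,-0.09,-0.09,-0.09],"rx": [0,0,0,0,0,0,0,0,0,0],"ry": [0,0,0,0,0,0,0,0,0,0],"rz": [0,0,0,0,0,0,0,0,0,0]}'
python3 -m handwheel '{"finger_gap": [0.085,0.085,0.085,0.085,0.085,0.085],"x": [0.04,0.08,0.11,0.13,0.14,0.14],"y": [0,0,0,0,0,0],"z": [0,0,0,0,0,0],"rx": [0,0,0,0,0,0],"ry": [0,0,0,0,0,0],"rz": [0,0,0,0,0,0]}'
python3 - <<'E'
from h import *
p=arm.snapshot("top");s=arm.snapshot("side")
for n,q in(("top",p),("side",s)):
    for t in "salt mustard spice oil_cruet tin sugar".split():
        print(n,t,[(round(r["score"],2),toworld(q,r["location"]).round(3).tolist()) for r in arm.recognise(q,t)[:3]])
a=cv2.resize(p["image"][190:295,365:475],None,fx=4.6,fy=4.6,interpolation=cv2.INTER_CUBIC)[:,:400*2]
C=dict(salt=(.4566,-.2413,.149,.0335),mustard=(.4712,-.1343,.115,.033),spice=(.5782,-.1488,.122,.022),cruet=(.5637,-.2558,.053,.0375))
for x,y,z,r in C.values():
    q=np.array([(np.array(px(p,[x+r*np.cos(t),y+r*np.sin(t),z]))-[365,190]+.5)*4.6 for t in np.linspace(0,6.28,40)]);cv2.polylines(a,[q.astype(np.int32)],1,(0,0,255),1)
b=cv2.resize(s["image"][110:195,315:410],(290,260),interpolation=cv2.INTER_CUBIC)
b=cv2.copyMakeBorder(b,0,a.shape[0]-260,0,0,0);o=np.hstack([a,b]);print(o.shape);cv2.imwrite("pics/f.png",o)
E
```

```text
clock: 39.28
ee_pos: [0.4566, -0.2419, 0.1963]
eef_rot: [[0.001, 1.0, -0.003], [1.0, -0.001, 0.0], [0.0, -0.003, -1.0]]
force: [0.8, 0.4, -0.0]
opening: 0.0849
grasp_force: 0.0
clock: 40.12
ee_pos: [0.4573, 0.0494, 0.2871]
eef_rot: [[0.001, 1.0, 0.001], [1.0, -0.001, 0.001], [0.001, 0.001, -1.0]]
force: [1.1, 0.5, 1.1]
opening: 0.0851
grasp_force: 0.0
clock: 40.62
ee_pos: [0.4573, 0.1898, 0.2862]
eef_rot: [[-0.003, 1.0, -0.0], [1.0, 0.003, -0.0], [-0.0, -0.0, -1.0]]
force: [-0.2, -0.1, -0.3]
opening: 0.0849
grasp_force: 0.0
top salt [(0.62, [0.451, -0.234, 0.144])]
top mustard [(0.84, [0.468, -0.131, 0.114])]
top spice [(0.74, [0.573, -0.147, 0.122])]
top oil_cruet [(0.65, [0.555, -0.242, 0.065])]
top tin [(0.69, [0.611, 0.205, 0.064]), (0.52, [0.571, -0.146, 0.122])]
top sugar [(0.96, [0.814, -0.026, 0.135]), (0.65, [0.689, -0.019, 0.146]), (0.64, [0.762, 0.081, 0.194])]
side salt [(0.9, [0.467, -0.218, 0.121]), (0.46, [0.486, -0.101, 0.03])]
side mustard [(0.78, [0.479, -0.108, 0.086])]
side spice [(0.76, [0.58, -0.133, 0.093]), (0.3, [0.537, -0.25, 0.021])]
side oil_cruet [(0.6, [0.56, -0.24, 0.067]), (0.18, [0.466, -0.213, 0.118])]
side tin [(0.59, [0.612, 0.239, 0.055])]
side sugar [(0.93, [0.785, 0.112, 0.118]), (0.83, [0.7, 0.002, 0.092]), (0.68, [0.84, -0.006, 0.11])]
(483, 796, 3)
```

View pics/f.png

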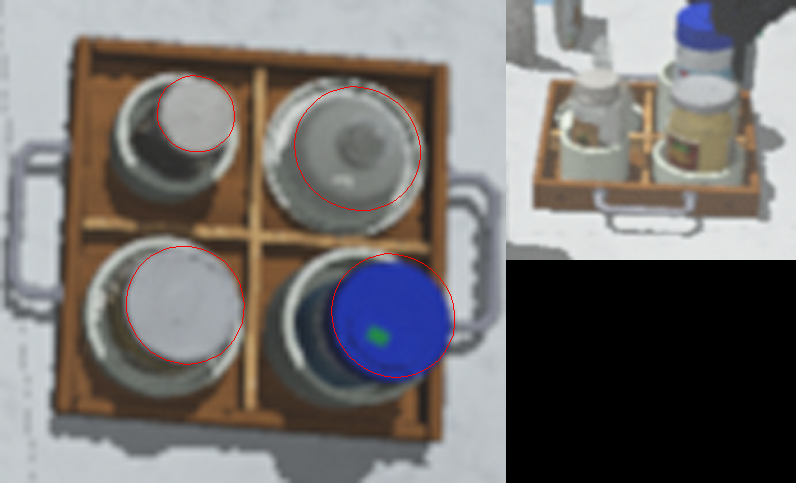

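The lids coincide with their predicted circles to 1–2 mm, the cruet's belly sits on its saucer, and the tin and sugar haven't moved. Handing in.

```bash
python3 -c "
from plant import arm
print(arm.finish_job())"
```

```text
the job is handed in; nothing more can be done
None
```

The salt, mustard, spice and cruet stand upright in their holders, within about 2 mm of centre in the last pictures; the tin and tall jar were not touched; the job was handed in at about 41 s, and no verdict was shown.

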